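# Tighten the shelf-frame clamp until the wrench trips

### The arm

A 6-joint arm with a two-finger parallel gripper is mounted at the origin on the work surface. World frame = base frame: x ahead of the robot, y to its left, z up, the work surface at z = 0. Lengths are in mm, angles in rad, forces in N, time in s.
With the tool pointing down it reaches from about 350 to 775 mm from the base axis. Payload 7.3 kg.
Tool frame: the origin (TCP) lies between the finger pads; the fingertips stand 22 mm ahead of it and the grasp point (between the pads) lies 3 mm ahead of it; z points along the fingers, x is the direction in which the jaws open and shut, and the axes are right-handed (so a half turn about z gives the same grasp; the last joint's range is limited). The gripper opens to 92 mm and grips with 3 to 60 N. Pads are 19 mm wide; open, the fingers measure 130 mm over their backs; the gripper's body (75 mm by 190 mm) begins 47 mm behind the grasp point.
Start: joints at [-1.365, 0.342, 1.524, -0, 1.275, -0.146], TCP at [180.931, -492.856, 248.741] pointing down, gripper open.
Joint ranges: [-2.53, 2.53], [-0.77, 2.02], [0.04, 2.7], [-1, 4.14], [0.28, 2.66], [-3.11, 3.11]. Speed limits (rad/s): [2.57, 2.57, 3.14, 3.14, 3.14, 3.14].

### API

Orientations are given as [roll, pitch, yaw] about the fixed x, y, z axes, in that order (R = Rz(yaw) Ry(pitch) Rx(roll)).
In Python, from plant import * gives the robot as it stands. The module is installed in compiled form; this text tells all that it offers.
- The arm moves only by the shell command python3 -m handwheel 'ROWS' [OPENING]. ROWS is a JSON object of lists of equal length, an entry for each row: "translation": the shift along the world's x, y, z in units of 15 cm (1.0 is 15 cm), a list of three; "twist": the turn about the world's z in units of 90 degrees (1.0 is 90 degrees). In form: {"translation": [[tx, ty, tz], ...], "twist": [twist, ...]}. A call has exactly 8 rows; each row shifts and turns the pose as measured when the row begins; what a row does not reach is not made up. A row lasts 1/8 s, in which the tool goes at most 62.5 mm and 10.7 degrees, less where a joint would pass 70% of its speed; a pose out of reach is approached as far as the arm can. A call with a number of a shift or a turn outside -1 to 1 is refused whole. A call with a gripper value outside its range is refused whole. OPENING is the closure in counts, from 0 (fully open) to 255 (shut), set as the call begins (- or left out, the last holds). The fingers move at their own pace and stop on an object; the grip force is fixed at half the most. Time passes only in rows, so rows that do not move let the fingers close, or fill a call up. It gives the time, the measured TCP pose, the force and the opening at its end, in the units of the state.
- get_obs(): the state, without advancing time (a new reading comes with each control period).
- capture(name): name is "side" or "top" or "wrist"; returns a dict with "img" (420x560x3 uint8, red, green, blue), "vertical_fov" (degrees; the focal length in pixels is half the picture's height over the tangent of half this angle, whatever the lens; pixels are square), "cx", "cy" (the principal point, pixels), "distortion" ([k1, k2, p1, p2, k3] as OpenCV has them; the pictures are not rectified), "world_from_camera" (4x4, takes a point from camera to world coordinates). Camera axes: x right, y up, looking along -z (the intrinsics and any distortion apply to the point x, -y, -z); pixel columns grow to the right and rows downward; lengths in mm; the calibration is good to about 2 mm. A picture is of the moment at which its call begins. There is no depth.
- close_job(): hands the job in, once; it reports no verdict.
Trained networks look in the newest picture that a camera, given by its name, has taken for a name from the list of things; names that differ only in an ending like _2 or _b are one class to them, and where a whole thing is asked for, a point or a joint stands for the part that bears it (a point fixed in the world has none). Each returns a list of dicts, best first, with "score" (0 to 1); they miss things now and then, are a little off and sometimes report something else, mostly with a low value. They report only what shows in the picture. A call takes as long as a camera call.
- search_frame(camera, label): "position" ([x, y, z] in mm, in the coordinates of the camera as it stood for that picture, good to about 4 mm: the middle of the surface that is visible of it).
- spot_point(camera, label): "position" ([x, y, z] in mm, in the coordinates of the camera as it stood for that picture, good to about 4 mm: a listed point, or the origin of a listed thing).
The state is a dict: "time": time; "joint_positions": joint angles; "dq": joint speeds; "tau": joint torques, N m; "tool_pos": TCP position; "tcp_rot": TCP orientation; "contact_force": force on the tool from outside, world axes, zero at the start; "moment": the same for the moment, N m; "grip_width": finger opening in mm.
Only numpy, scipy, OpenCV 4.12 (cv2) and the standard library are available. Lean on these libraries where they do the work, as an engineer would, in place of code of your own. Each camera call takes 0.05 s, during which the arm holds its last target.

### The job

Tighten the clamp bolt on the black shelf tube with the red-sleeved breakaway wrench that already sits on it: turn its handle clockwise, seen from above, until the bolt stops and the handle trips, bending clearly (15 to 20 degrees) at its breakaway joint. Stop there without folding the handle right over, then let it go so that it springs straight again, and leave the blue-sleeved wrench on the white tube as it is.

Things in the scene. Friction and masses are not known exactly. Their poses are not given: they have to be found in the camera images.
- bolt_axis (a point): Axis of the target bolt, at handle height (76 mm above the work surface). The bolt stands upright in an aluminium clamp (top 48 mm high) over a black tube on a birch board 20 mm thick, all fixed to the bench. The steel wrench head round it is 42 mm across, top 91 mm high; it cannot come off. The two clamps stand left and right, either way round.
- red_grip (a point): Centre of the target wrench's red sleeve: level, round, 22 mm thick, 90 mm long, centre line 76 mm above the surface, centre 150 mm from the bolt axis while straight. Its x axis points along the handle, away from the bolt (and roughly away from the robot). Free space under and beside it: the board, 20 mm high, ends 80 mm from the bolt. It sweeps level.
- bolt (a joint): Turn of the target bolt and wrench head (rad), growing clockwise seen from above. Starts at 0 to 0.35; stops firmly, tight, at 0.75. It turns stiffly (about 0.3 N m, 2 to 4 N at the sleeve) and stays where it is left.
- handle (a joint): Bend (rad) of the target wrench at its breakaway joint, an upright pin 35 mm from the bolt axis: 0 straight, growing clockwise, end stop 0.8. Straight until the bolt is tight, then it trips at about 1.2 N m (some 11 N sideways at the sleeve's centre) and bends under slowly rising load (1.5 N m at 0.4). Tripped from 0.2; beyond 0.6 is folded over. It springs straight when let go.
- blue_grip (a point): Centre of the blue sleeve of the other wrench, alike in shape and size but on a white tube's clamp, already tight: to be left alone.

How it is judged (in metres and radians):
On the way:
1. the bolt is tight and the red wrench's handle has tripped (value of joint bolt above 0.68 rad and value of joint handle above 0.2 rad), for 0.05 s.
At the end, for the whole second after the job is handed in: The target bolt stands tight (joint bolt above 0.65), the red wrench's handle is let go and straight again (bend below 0.08 rad) after having tripped (bend of 0.2 or more with the bolt tight), and the blue sleeve is within 20 mm of where it was (value of joint bolt above 0.65 rad and value of joint handle below 0.08 rad and distance of blue_grip from where it was at the start of the episode below 0.02 m); the robot touches nothing.
It fails at once if the red wrench's handle is folded right over (bend beyond 0.6 rad) (value of joint handle above 0.6 rad).
It fails at once if the blue wrench is turned (its sleeve moved by more than 20 mm) (distance of blue_grip from where it was at the start of the episode above 0.02 m).
It also fails if it takes over 40 s, if anything falls off the work surface, if the arm or the gripper's body presses on something with over 40 N, if the wrist force passes 120 N, or if a joint passes its speed limit or range.

## Working session

There is one attempt and no reset: what is moved stays moved. The work goes in short steps, Python scripts to look and compute and a shell command to move; the robot and the scene stay as the last step left them, time stands still between calls to the robot, and variables do not carry over. Pictures are saved under pics/ and viewed, and the job is handed in when it is done.

```bash
mkdir -p pics
cat > h.py <<'E'
from plant import *
import numpy as np, cv2
def snap(cam,name):
    c=capture(cam); cv2.imwrite(f'pics/{name}.png',c['img'][:,:,::-1]); return c
def world(c,p):
    return (np.array(c['world_from_camera'])@np.r_[p,1])[:3]
def proj(c,P):
    T=np.linalg.inv(np.array(c['world_from_camera']))
    q=(T@np.r_[P,1])[:3]*[1,-1,-1]
    f=210/np.tan(np.radians(c['vertical_fov']/2))
    K=np.array([[f,0,c['cx']],[0,f,c['cy']],[0,0,1]])
    return cv2.projectPoints(q.reshape(1,3),np.zeros(3),np.zeros(3),K,np.array(c['distortion'],float))[0].ravel()
def ray(c,uv,z):
    f=210/np.tan(np.radians(c['vertical_fov']/2))
    K=np.array([[f,0,c['cx']],[0,f,c['cy']],[0,0,1]])
    n=cv2.undistortPoints(np.array([[uv]],float),K,np.array(c['distortion'],float)).ravel()
    T=np.array(c['world_from_camera']); d=T[:3,:3]@[n[0],-n[1],-1]; o=T[:3,3]
    return o+d*(z-o[2])/d[2]
E
python3 - <<'E'
from h import *
for cam in ['top','side']:
    c=snap(cam,cam+'0')
    print(cam,np.array(c['world_from_camera'])[:3,3])
    for l in ['bolt_axis','red_grip','blue_grip']:
        for r in spot_point(cam,l)[:3]:
            P=world(c,r['position']); print(l,round(r['score'],2),P.round(1),proj(c,P).round(0))
o=get_obs();print(o['time'],o['tool_pos'],o['tcp_rot'],o['contact_force'],o['grip_width'])
E
```

```text
top [ 499.51625365   39.85315898 1072.28131893]
bolt_axis 0.8 [484.  238.8  76.2] [180. 243.]
red_grip 0.82 [615.6 306.6  75.6] [145. 175.]
blue_grip 0.9 [ 627.8 -134.6   75.1] [375. 166.]
side [ 297.10910343 -414.03322157  673.36567077]
bolt_axis 0.8 [489.8 241.4  76.1] [194. 162.]
red_grip 0.73 [623.9 310.2  69.5] [239. 126.]
blue_grip 0.92 [ 630.2 -134.7   76.7] [364. 268.]
0.4 [ 180.9168582  -492.81048003  248.61670729] [-3.14154777e+00  1.67556779e-04 -1.21904131e+00] [ 0.35765692 -0.47020075  0.390422  ] 91.84643506561493
```

View pics/top0.png

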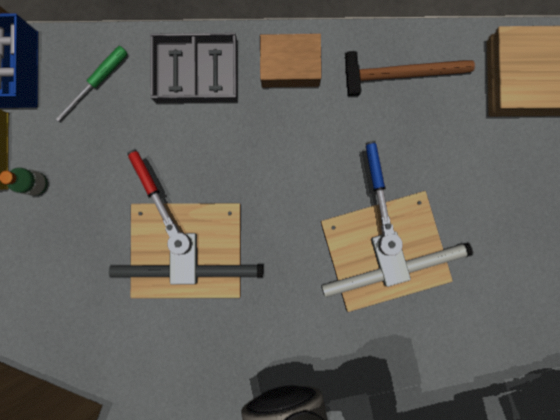

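View pics/side0.png

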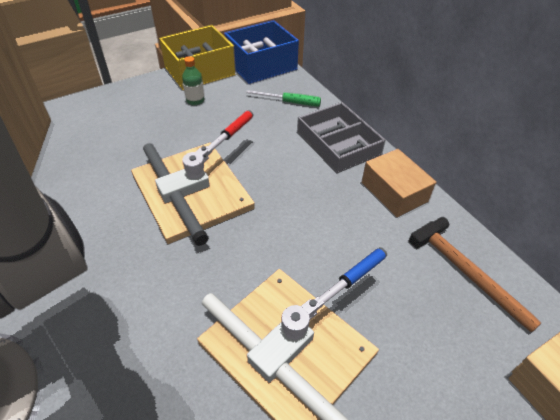

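The networks' points agree with the pictures. In the top view the red sleeve runs from (131,152) to (153,193) with the bolt at (180,243). The blue sleeve is at (375,166). I'll push the sleeve from its +y side with closed fingers, after refining the geometry from the pictures.

```bash
cat >> h.py <<'E'
def sleeve(c,col='red'):
    h=cv2.cvtColor(c['img'],cv2.COLOR_RGB2HSV); H,S,V=[h[:,:,i].astype(int) for i in range(3)]
    m=((H<8)|(H>172)) if col=='red' else ((H>105)&(H<125))
    m=(m&(S>140)&(V>60)).astype(np.uint8)
    m=cv2.morphologyEx(m,cv2.MORPH_OPEN,np.ones((3,3)))
    n,L,st,ce=cv2.connectedComponentsWithStats(m)
    out=[]
    for i in range(1,n):
        if 80<st[i,4]<3000:
            ys,xs=np.nonzero(L==i)
            W=np.array([ray(c,(x,y),76.+4)[:2] for x,y in zip(xs,ys)])
            mu=W.mean(0); u,s,v=np.linalg.svd(W-mu,full_matrices=False); d=v[0]*np.sign(v[0][0])
            t=(W-mu)@d
            out.append((st[i,4],ce[i].round(0),mu.round(1),round(float(np.degrees(np.arctan2(d[1],d[0]))),1),round(float(t.max()-t.min()),1)))
    return out
E
python3 - <<'E'
from h import *
c=capture('top')
for col in('red','blue'):
    for s in sleeve(c,col): print(col,s)
print(ray(c,(179.5,243),91))
E
python3 -m handwheel '{"translation":[[0.2,0.27,0],[0.2,0.27,0],[0.2,0.27,0],[0.2,0.27,0],[0.2,0.27,0],[0.2,0.27,0],[0.2,0.27,0],[0.2,0.27,0]],"twist":[0,0,0,0,0,0,0,0]}' 255
```

```text
red (np.int32(465), array([142., 172.]), array([620.2, 309.9]), 27.1, 85.7)
blue (np.int32(82), array([10., 16.]), array([924.9, 566.5]), 66.6, 36.7)
blue (np.int32(99), array([12., 60.]), array([839.4, 560.2]), -6.6, 27.6)
blue (np.int32(198), array([10., 88.]), array([785.4, 564.4]), -28.4, 53.4)
blue (np.int32(450), array([375., 166.]), array([ 628.2, -132.2]), 10.0, 84.0)
[485.14687894 236.9593801   91.        ]
time: 1.45
tool_pos: [425.2, -161.4, 249.2]
tcp_rot: [-3.14, -0.004, -1.227]
contact_force: [1.0, -0.8, 0.4]
grip_width: 16.3
```

```bash
python3 -m handwheel '{"translation":[[0.13,0.39,0],[0.13,0.39,0],[0.13,0.39,0],[0.13,0.39,0],[0.13,0.39,0],[0.13,0.39,0],[0.13,0.39,0],[0.13,0.39,0]],"twist":[0,0,0,0,0,0,0,0]}'
```

```text
time: 2.45
tool_pos: [582.9, 313.5, 250.3]
tcp_rot: [-3.135, -0.007, -1.228]
contact_force: [1.6, -0.1, 0.9]
grip_width: 0.7
```

```bash
python3 -m handwheel '{"translation":[[0.03,0.17,0],[0.03,0.17,0],[0,0,-0.24],[0,0,-0.24],[0,0,-0.24],[0,0,-0.24],[0,0,-0.2],[0,0,0]],"twist":[0.04,0.04,0,0,0,0,0,0]}'
python3 - <<'E'
from h import *
c=snap('side','side1'); c=snap('wrist','w1')
E
```

```text
time: 3.45
tool_pos: [590.7, 372.1, 68.5]
tcp_rot: [-3.136, -0.006, -1.091]
contact_force: [0.1, -0.1, -0.3]
grip_width: 0.4
```

View pics/side1.png

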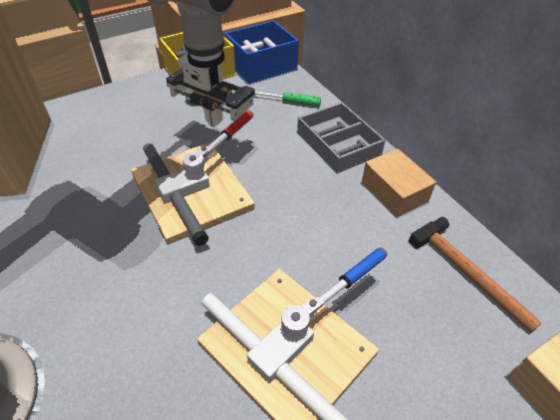

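View pics/w1.png

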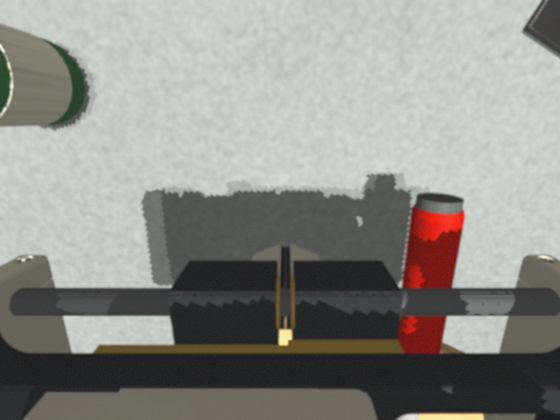

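The side view shows the closed fingers at (215,110), beside the red sleeve at (238,124). In the wrist view the sleeve lies to the right, at columns 405–460. I'll push gently now.

```bash
python3 -m handwheel '{"translation":[[0.05,-0.11,0],[0.05,-0.11,0],[0.02,-0.03,0],[0.02,-0.03,0],[0.02,-0.03,0],[0.02,-0.03,0],[0.02,-0.03,0],[0.02,-0.03,0]],"twist":[0,0,-0.02,-0.02,-0.02,-0.02,-0.02,-0.02]}'
python3 - <<'E'
from h import *
c=snap('top','t2'); 
for s in sleeve(c): print(s)
E
```

```text
time: 4.55
tool_pos: [628.7, 310.5, 77.0]
tcp_rot: [-3.124, -0.005, -1.292]
contact_force: [-1.8, 2.0, 0.5]
grip_width: 0.5
(np.int32(121), array([154., 156.]), array([651.8, 286.8]), 12.6, 37.2)
```

View pics/t2.png

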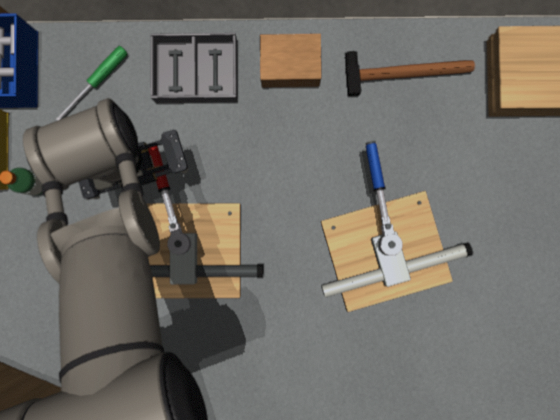

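Contact is made: the force is about 3 N. The top view shows the sleeve at (154,156), turned to about 15°. I'll continue slowly and correct the z drift.

```bash
python3 -m handwheel '{"translation":[[0.01,-0.03,-0.01],[0.01,-0.03,-0.01],[0.01,-0.03,-0.01],[0.01,-0.03,-0.01],[0.01,-0.03,-0.01],[0.01,-0.03,-0.01],[0.01,-0.03,-0.01],[0.01,-0.03,-0.01]],"twist":[-0.02,-0.02,-0.02,-0.02,-0.02,-0.02,-0.02,-0.02]}'
python3 - <<'E'
from h import *
c=snap('top','t3'); 
for s in sleeve(c): print(s)
E
```

```text
time: 5.6
tool_pos: [643.5, 272.0, 65.5]
tcp_rot: [-3.119, -0.005, -1.563]
contact_force: [-0.3, 1.2, 0.9]
grip_width: 0.3
(np.int32(104), array([178., 156.]), array([651.4, 240.7]), 0.1, 32.6)
```

View pics/t3.png

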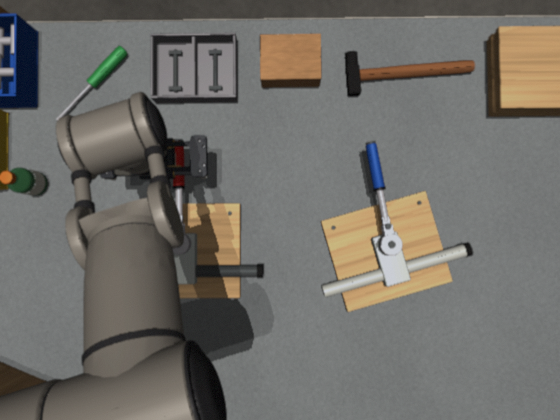

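The sleeve is now at (178,156) and points along +x (about 0°). Force is still low, so the bolt isn't tight yet. I'll take smaller steps and check the force.

```bash
python3 -m handwheel '{"translation":[[0,-0.02,0.005],[0,-0.02,0.005],[0,-0.02,0.005],[0,-0.02,0.005],[0,-0.02,0.005],[0,-0.02,0.005],[0,-0.02,0],[0,0,0]],"twist":[-0.01,-0.01,-0.01,-0.01,-0.01,-0.01,-0.01,0]}'
python3 - <<'E'
from h import *
c=snap('top','t4'); 
for s in sleeve(c): print(s)
E
```

```text
time: 6.65
tool_pos: [643.4, 248.5, 69.2]
tcp_rot: [-3.12, -0.006, -1.682]
contact_force: [-0.1, -0.1, -1.0]
grip_width: 0.8
(np.int32(106), array([191., 158.]), array([646.1, 216.5]), -7.1, 33.3)
```

View pics/t4.png

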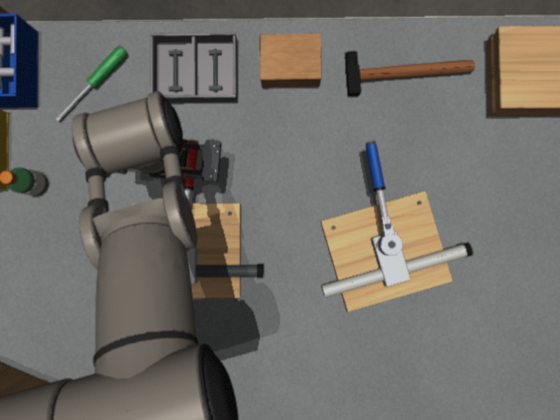

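The sleeve is at about −8°, in line with the bolt, so the handle is still straight. With the arm paused there's no residual force, so the bolt hasn't reached its stop. Continuing.

```bash
python3 -m handwheel '{"translation":[[-0.002,-0.02,0.003],[-0.002,-0.02,0],[-0.002,-0.02,0],[-0.002,-0.02,0],[-0.002,-0.02,0],[-0.002,-0.02,0],[0,0,0],[0,0,0]],"twist":[-0.01,-0.01,-0.01,-0.01,-0.01,-0.01,0,0]}'
python3 - <<'E'
from h import *
c=snap('top','t5'); 
for s in sleeve(c): print(s)
print(get_obs()['contact_force'])
c=snap('side','s5')
E
```

```text
time: 7.7
tool_pos: [644.8, 245.0, 70.0]
tcp_rot: [-3.11, 0.02, -1.78]
contact_force: [1.2, 10.0, -2.6]
grip_width: 0.3
(np.int32(99), array([193., 160.]), array([641.6, 213.4]), -11.3, 33.7)
[ 2.97576614  9.28942352 -2.96924839]
```

View pics/s5.png

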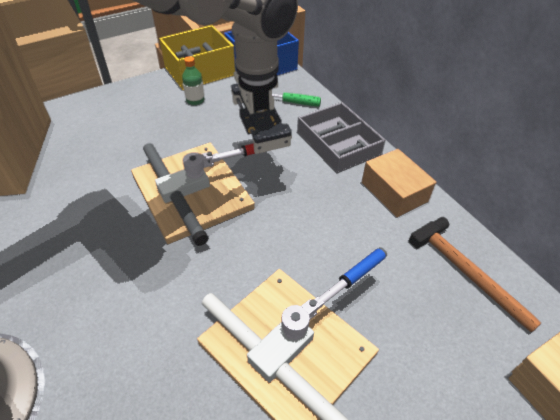

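The bolt is now at its stop, with a steady force of about 10 N. The tool only advanced 3.5 mm because the 3 mm steps were absorbed by arm compliance. I'll use larger steps but cap the total at 36 mm, well below the 69 mm fold.

```bash
python3 -m handwheel '{"translation":[[-0.01,-0.047,0],[-0.01,-0.047,0],[-0.012,-0.047,0],[-0.015,-0.047,0],[-0.015,-0.047,0],[-0.005,-0.028,0],[-0.005,-0.028,0],[-0.005,-0.028,0]],"twist":[-0.03,-0.03,-0.03,-0.03,-0.03,0,0,0]}'
python3 - <<'E'
from h import *
c=snap('top','t6'); 
for s in sleeve(c): print(s)
print(get_obs()['contact_force'])
E
```

```text
time: 8.8
tool_pos: [641.3, 213.3, 72.1]
tcp_rot: [-3.095, 0.055, -2.022]
contact_force: [1.9, 11.1, -4.3]
grip_width: 0.2
[ 2.08311869 10.99554992 -2.59755506]
```

View pics/t6.png

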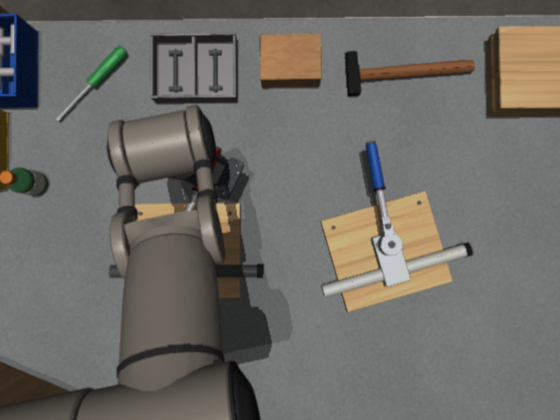

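Run:
```python
from h import *
c=snap('side','s6')
im=c['img'][90:240,120:320]; cv2.imwrite('pics/s6z.png',cv2.resize(im,(800,600),interpolation=cv2.INTER_CUBIC)[:,:,::-1])
B=np.array([486.,240.5])
for b in (0,5,10,15,20,25):
    for f in(-9.5,):
        P=B+35*np.array([np.cos(np.radians(f)),np.sin(np.radians(f))])
        out=[]
        for d in(40,70,160-0):
            a=np.radians(f-b); Q=P+d*np.array([np.cos(a),np.sin(a)])
            out.append(((proj(c,[*Q,76])-[120,90])*4).round(0))
        print(b,*out)
print(get_obs()['contact_force'])
```

```text
0 [435. 258.] [490. 245.] [652. 207.]
5 [436. 263.] [493. 253.] [661. 223.]
10 [437. 267.] [496. 260.] [667. 240.]
15 [438. 272.] [497. 268.] [672. 258.]
20 [438. 276.] [497. 276.] [673. 276.]
25 [437. 281.] [496. 284.] [673. 294.]
[ 2.16611957 11.33194615 -3.09092466]
```

View pics/s6z.png

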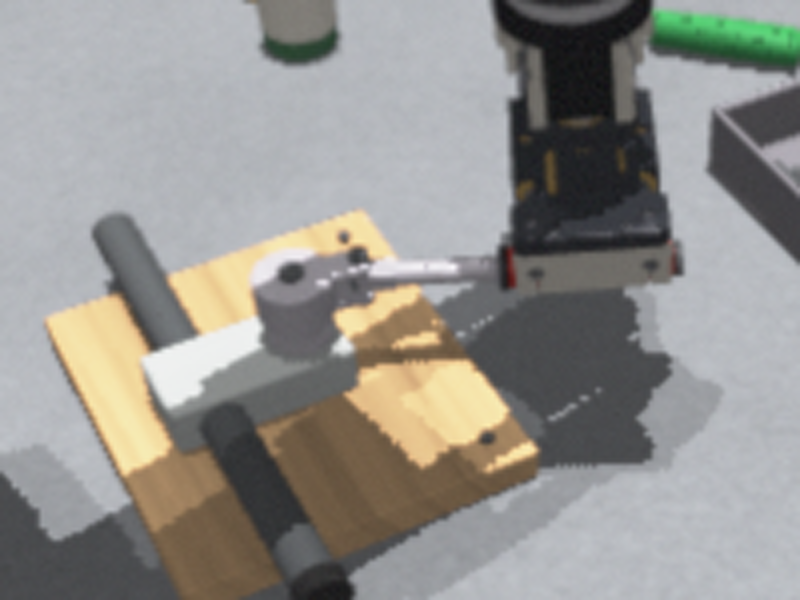

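The side zoom shows the shaft leaving the pin at (440,271) and the sleeve end at (680,258). That matches the predicted line for a 15° bend, and the tool-pose estimate of 15° agrees. I'll add a little margin.

```bash
python3 -m handwheel '{"translation":[[-0.012,-0.045,0],[-0.007,-0.028,0],[-0.007,-0.028,0],[-0.007,-0.028,0],[-0.007,-0.028,0],[-0.007,-0.028,0],[-0.007,-0.028,0],[-0.007,-0.028,0]],"twist":[0,0,0,0,0,0,0,0]}'
python3 - <<'E'
from h import *
c=snap('side','s7')
im=c['img'][90:240,120:320]; cv2.imwrite('pics/s7z.png',cv2.resize(im,(800,600),interpolation=cv2.INTER_CUBIC)[:,:,::-1])
o=get_obs(); T=o['tool_pos'][:2]
P=np.array([486,240.5])+35*np.array([.986,-.165]); d=T-P
psi=np.degrees(np.arctan2(d[1],d[0])-np.arcsin(31/np.hypot(*d)));print(T,psi,'bend',-9.5-psi,o['contact_force'])
E
```

```text
time: 9.9
tool_pos: [635.4, 198.8, 72.8]
tcp_rot: [-3.095, 0.092, -2.025]
contact_force: [3.3, 14.1, -4.7]
grip_width: 0.2
[635.28493894 198.631552  ] -32.38778605248258 bend 22.887786052482582 [ 2.91221354 13.53888347 -4.88564714]
```

View pics/s7z.png

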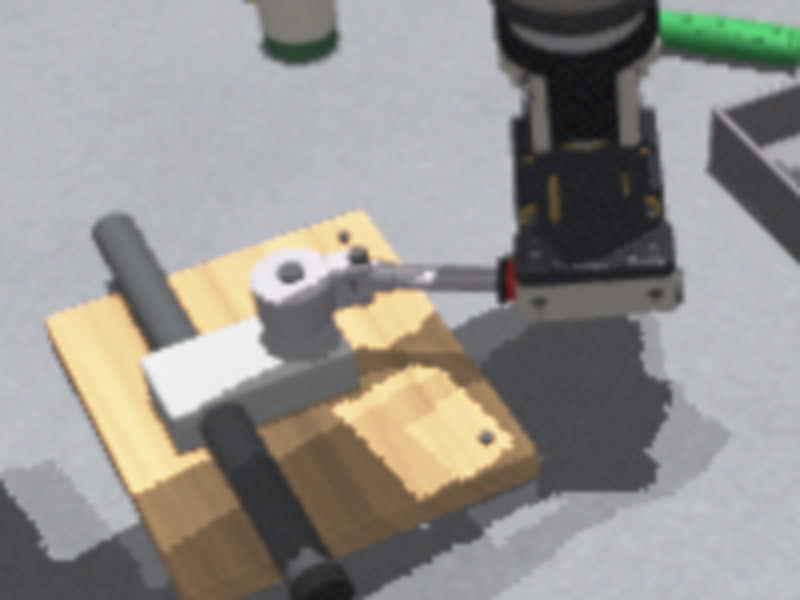

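The bend is now about 20–22° (0.36–0.38 rad), a few degrees past the 20° mark but well clear of folding at 0.6. I'll stop here, ease back so the handle follows straight, then clear away.

```bash
python3 -m handwheel '{"translation":[[0.01,0.04,0],[0.01,0.05,0],[0.01,0.05,0],[0.01,0.05,0],[0.01,0.05,0],[0,0.07,0],[0,0.1,0],[0,0.1,0]],"twist":[0,0,0,0,0,0,0,0]}'
python3 -m handwheel '{"translation":[[0,0.1,0],[0,0.1,0],[0,0,0.2],[0,0,0.3],[0,0,0.3],[-0.1,0.1,0.2],[-0.2,0.2,0.1],[-0.2,0.2,0]],"twist":[0,0,0,0,0,0,0,0]}'
python3 - <<'E'
from h import *
c=snap('top','t8')
for s in sleeve(c): print(s)
for s in sleeve(c,'blue')[-1:]: print(s)
c=snap('side','s8')
im=c['img'][90:240,120:320]; cv2.imwrite('pics/s8z.png',cv2.resize(im,(800,600),interpolation=cv2.INTER_CUBIC)[:,:,::-1])
E
```

```text
time: 10.95
tool_pos: [647.5, 285.8, 74.3]
tcp_rot: [-3.088, 0.109, -2.028]
contact_force: [-0.9, -1.0, 0.4]
grip_width: 0.6
time: 11.95
tool_pos: [570.9, 396.5, 243.4]
tcp_rot: [-3.089, 0.108, -2.031]
contact_force: [-0.3, 0.1, 0.1]
grip_width: 0.6
(np.int32(477), array([191., 164.]), array([634.4, 216.5]), -8.7, 85.3)
(np.int32(455), array([375., 166.]), array([ 628.2, -132. ]), 9.9, 84.0)
```

View pics/t8.png

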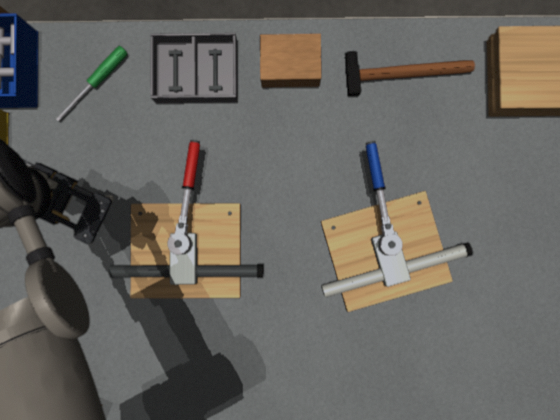

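View pics/s8z.png

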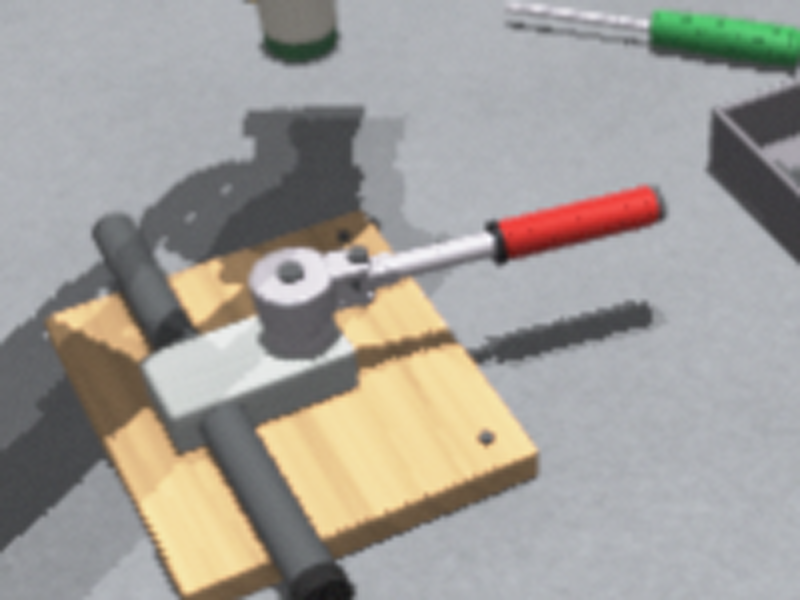

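The handle has sprung straight: sleeve direction −8.7°, bearing from the bolt −9.2°, sleeve at (191,164) in the top view. The blue sleeve hasn't moved and the arm is clear.

Run:
```python
from h import *
print(get_obs()['contact_force'],np.abs(get_obs()['dq']).max()); print(close_job())
```

```text
[ 0.12728448 -0.34601133 -0.20806187] 0.06191258937669245
the job is handed in; nothing more can be done
None
```

The clamp bolt on the black tube is tight and the red wrench tripped, but I bent it to about 20–22°, slightly more than the 15–20° you asked for. I handed the job in at about 12 s.

- **Turning:** I pushed the red sleeve clockwise with the closed fingers, through about 36°, until the bolt stopped and the force rose to about 10 N.
- **Bend:** At 15° I added a small push for margin, and it went further than intended. Tool pose gave about 23° and the side view about 20–22°, so roughly 0.35–0.40 rad, clear of the 0.6 rad fold limit. I saw no joint values, so the bend is an estimate.
- **After letting go:** The red handle is straight again. The sleeve points along −8.7°, and its bearing from the bolt is −9.2°. The bolt stayed where it stopped.
- **Blue wrench:** Its sleeve is within 0.2 mm of where it started.
- **Robot:** The arm is clear of everything, with the force reading near zero.

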